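# Tip a carton of fittings into the scan bay

### The job

Push the standing carton with the orange stripe over, by pushing it high up on its label side, so that it falls away from the label and comes to lie flat, label up, inside the yellow-bordered bay at its foot. When it lies still, press the green button on the console all the way down to scan it, and let the button come back up. Do everything with the fingertips: neither pinch nor lift the carton, do not press the button before the carton lies in the bay, and leave the other things on the bench where they are.

Things in the scene. Friction and masses are not known exactly. Their poses are not given: they have to be found in the camera images.
- carton: Cardboard carton, 0.35 to 0.7 kg, 60 mm deep (x), 90 wide (y), 170 tall (z), upright. White label with black bars on its -x face, ORANGE stripe round it and over its top; +x points into the bay. Origin: centre of its underside. Pushed high on the label face it tips about its lower +x edge; past about 0.34 rad (face moved some 50 mm at 140 mm height) it falls by itself. Pushed low it slides.
- foot_l (a point): Corner of the carton at the +y end of its lower +x edge (the edge it tips about).
- foot_r (a point): Corner of the carton at the -y end of its lower +x edge.
- head_l (a point): Corner of the carton at the +y end of its upper +x edge.
- head_r (a point): Corner of the carton at the -y end of its upper +x edge.
- bay: Scan bay marked flat on the bench: grey rectangle with a 14 mm yellow border, 240 mm (its x) by 150 mm (its y) to the outside of the border, no height. Origin: its centre. The carton stands across the border at the -x end and must fall towards the bay's +x.
- scan_top (a point): Centre of the top face of the green push button, 36 mm across, pressed straight down, springs back.
- console: Fixed grey console that carries the button: 100 mm (x) by 120 mm (y), 45 mm high, with a black screen 20 mm thick and 80 mm high upright along its -y side, 70 mm from the middle. Origin: centre of the grey box's underside; the button is 10 mm to +y of it.
- scan (a joint): Travel of the green button in m: 0 up, 0.006 fully down (about 5 N).
- carton_blue: Same kind of carton but with the stripe BLUE, standing upright; leave alone. Origin: centre of its underside; 60 x 90 mm, 170 mm tall.
- spray_can: Red can, 54 mm across, 160 mm tall, standing; leave alone. Origin: centre of its underside.
- fitting_a: Steel hex adapter standing upright, 44 mm across, 57 mm tall; leave alone. Origin: centre of its underside.
- fitting_b: Brass hex adapter standing upright, 38 mm across, 50 mm tall; leave alone. Origin: centre of its underside.
- fitting_c: Steel hex adapter standing upright, 50 mm across, 65 mm tall; leave alone. Origin: centre of its underside.
- spanner: Steel spanner lying flat, 180 mm long along its x; leave alone. Origin: centre of its underside.
There are look-alikes about, which are no part of the job. Leave any purple look-alike of the console alone. What is shaped like the carton but purple is not meant.

How it is judged:
On the way, in this order (a step that is already met when the one before it is completed fails the run):
1. the orange-striped carton lies flat and still, label up, inside the bay's yellow border (angle between carton's own x axis and vertical above 3.05 rad and height (world z) of each of foot_l, head_l below 0.01 m and x of foot_l in the frame of bay between -0.122 and 0.122 m and y of foot_l in the frame of bay between -0.077 and 0.077 m and x of foot_r in the frame of bay between -0.122 and 0.122 m and y of foot_r in the frame of bay between -0.077 and 0.077 m and x of head_l in the frame of bay between -0.122 and 0.122 m and y of head_l in the frame of bay between -0.077 and 0.077 m and x of head_r in the frame of bay between -0.122 and 0.122 m and y of head_r in the frame of bay between -0.077 and 0.077 m and linear speed of carton below 0.02 m/s and angular speed of carton below 0.1 rad/s), for 0.3 s.
2. the green button is pressed fully down (value of joint scan above 0.005 m), for 0.02 s.
3. the green button is back up (value of joint scan below 0.0015 m), for 0.1 s.
At the end, for the whole second after the job is handed in: The orange-striped carton lies flat on its unlabelled broad face, label up, at rest, with all four lower corners on or inside the outer edge of the bay's yellow border (2 mm allowed); the button has been pressed beyond 5 mm after that and is back up (all of step 1 and value of joint scan below 0.0015 m); the robot touches nothing.
It fails at once if the carton is lifted: both corners of its tipping edge are more than 15 mm above the bench (height (world z) of each of foot_l, foot_r above 0.015 m).
It fails at once if the carton is pinched: the fingers press on it with the grasp point between its faces (contact force between the fingers and carton above 2 N and x of the grasp point in the frame of carton between -0.022 and 0.022 m and y of the grasp point in the frame of carton between -0.05 and 0.05 m and z of the grasp point in the frame of carton between -0.01 and 0.185 m).
It fails at once if the button is pressed before the carton lies in the bay (value of joint scan above 0.003 m and not (angle between carton's own x axis and vertical above 3.05 rad and height (world z) of each of foot_l, head_l below 0.01 m and x of foot_l in the frame of bay between -0.122 and 0.122 m and y of foot_l in the frame of bay between -0.077 and 0.077 m and x of foot_r in the frame of bay between -0.122 and 0.122 m and y of foot_r in the frame of bay between -0.077 and 0.077 m and x of head_l in the frame of bay between -0.122 and 0.122 m and y of head_l in the frame of bay between -0.077 and 0.077 m and x of head_r in the frame of bay between -0.122 and 0.122 m and y of head_r in the frame of bay between -0.077 and 0.077 m)).
It fails at once if another thing on the bench is disturbed (moved over 20 mm or tipped) (distance of any of carton_blue, spray_can, fitting_a, fitting_b, fitting_c, spanner from where it was at the start of the episode above 0.02 m or angle between any of carton_blue, spray_can, fitting_a, fitting_b, fitting_c, spanner's own z axis and vertical above 0.4 rad).
It also fails if it takes over 38 s, if anything falls off the work surface, if the arm or the gripper's body presses on something with over 40 N, if the wrist force passes 120 N, or if a joint passes its speed limit or range.

### The arm

A 7-joint arm with a two-finger parallel gripper is mounted at the origin on the work surface. World frame = base frame: x ahead of the robot, y to its left, z up, the work surface at z = 0. Lengths are in m, angles in rad, forces in N, time in s.
With the tool pointing down it reaches from about 0.425 to 0.925 m from the base axis. Payload 6.8 kg.
Tool frame: the origin (TCP) lies midway between the tips of the shut fingers; the grasp point (between the pads) lies 19 mm behind it; z points along the fingers, y is the direction in which the jaws open and shut (so a half turn about z gives the same grasp; the last joint's range is limited). The gripper opens to 85 mm and grips with 20 to 120 N. Pads are 22 mm wide; open, the fingers measure 114 mm over their backs; the gripper's body (76 mm by 85 mm) begins 54 mm behind the grasp point. The pads swing forward as they close: fully open they stand 13 mm farther back than shut.
Start: joints at [-1.295, 0.477, 0.022, 1.555, -0.011, 1.109, -0.083], TCP at [0.253, 0.626, 0.231] pointing down, gripper open.
Joint ranges: [-2.96, 2.96], [-0.34, 2.1], [-1.41, 1.46], [0.24, 2.44], [-1.37, 4.51], [0.17, 1.92], [-2.96, 2.96]. Speed limits (rad/s): [2.39, 2.39, 3.14, 3.14, 3.14, 3.14, 3.14].

### API

Orientations are given as a rotation vector (axis times angle).
In Python, from bench import r gives the robot as it stands. The module is installed in compiled form; this text tells all that it offers.
- The arm moves only by the tool apply_moves, never from a script. Its argument "plan" is a list that holds one entry, the list of rows, each a list of 7 numbers: the turn, a rotation vector about the tool's x, y, z scaled (see below), then the shift along the tool's x, y, z scaled (see below), then the closure, from -1 (fully open) to 1 (shut). In form: [[[wx, wy, wz, tx, ty, tz, grip], ...]]. A call has 1 to 12 rows; each row is the pose to reach, as a shift and turn from the pose commanded when the call began, along the tool's axes at that moment, turning the shorter way round; what a row does not reach only later rows make up. The controller multiplies each number of a shift by 0.4 m and each number of a turn by 180 degrees. A row lasts 1/12 s, in which the tool goes at most 41.7 mm and 7.16 degrees, less where a joint would pass 70% of its speed; a pose out of reach is approached as far as the arm can. A call with a number of a shift or a turn outside -1 to 1 is refused whole. A call with a gripper value outside its range is refused whole. The fingers move at their own pace and stop on an object; "force" is the grip in N (left out, the last holds). Time passes only in rows, so rows that repeat a pose let the fingers close. It gives the time, the measured TCP pose, the force and the opening at its end, in the units of the state.
- r.get_obs(): the state, without advancing time (a new reading comes with each control period).
- r.grab_frame(name): name is "scene" or "top"; returns a dict with "pixels" (480x640x3 uint8, blue, green, red), "fx", "fy", "cx", "cy" (pixels), "pose" (4x4, takes a point from camera to world coordinates). Camera axes: x right, y up, looking along -z (the intrinsics and any distortion apply to the point x, -y, -z); pixel columns grow to the right and rows downward; lengths in m; the calibration is good to about 2 mm. A picture is of the moment at which its call begins. There is no depth.
- r.hand_in(): hands the job in, once; it reports no verdict.
The state is a dict: "clock": time; "joints": joint angles; "qvel": joint speeds; "tau": joint torques, N m; "tcp_pos": TCP position; "orientation": TCP orientation; "contact_force": force on the tool from outside, world axes, zero at the start; "moment": the same for the moment, N m; "grip_width": finger opening in m.
Only numpy, scipy, OpenCV 4.12 (cv2) and the standard library are available. Lean on these libraries where they do the work, as an engineer would, in place of code of your own. Each camera call takes 0.05 s, during which the arm holds its last target. There are 200 camera calls.

## Working session

There is one attempt and no reset: what is moved stays moved. The work goes in short steps, Python scripts to look and compute and a tool call to move; the robot and the scene stay as the last step left them, time stands still between calls to the robot, and variables do not carry over. Pictures are saved under pics/ and viewed, on a budget of 10 in all, crops included, one or two more only if the job needs it, and the job is handed in when it is done.

Besides the shell and the picture viewer there is one more tool, called after ">>>" as a command line: name --argument value ..., lists and objects as JSON in quotes. apply_moves: Moves the arm, as the interface text tells. Its arguments: {"type":"object","properties":{"plan":{"type":"array","items":{"type":"array","items":{"type":"array","items":{"type":"number","minimum":-1,"maximum":1}}}},"force":{"type":"number"}},"required":["plan"]}

```bash
mkdir -p pics
python3 - <<'E'
from bench import r
import cv2,numpy as np
o=r.get_obs();print({k:np.round(v,3) for k,v in o.items()})
for n in("scene","top"):
    f=r.grab_frame(n);cv2.imwrite(f"pics/{n}0.png",f["pixels"]);print(n,{k:np.round(v,4) for k,v in f.items() if k!="pixels"})
E
```

```text
{'clock': np.float64(0.0), 'joints': array([-1.295,  0.478,  0.022,  1.556, -0.011,  1.109, -0.083]), 'qvel': array([ 0.   ,  0.   ,  0.   ,  0.001, -0.001,  0.002,  0.   ]), 'tau': array([ 0.0000e+00, -5.9644e+01,  1.6090e+00, -2.8120e+01,  1.3000e-02,
        9.0000e-03, -0.0000e+00]), 'tcp_pos': array([0.253, 0.625, 0.23 ]), 'orientation': array([-5.990e-01, -3.084e+00,  3.000e-03]), 'contact_force': array([ 0.309, -0.493, -0.5  ]), 'moment': array([-0.015, -0.023,  0.05 ]), 'grip_width': np.float64(0.085)}
scene {'fx': np.float64(490.2819), 'fy': np.float64(490.2819), 'cx': np.float64(325.2013), 'cy': np.float64(233.4075), 'pose': array([[ 0.1743, -0.6857,  0.7067,  1.2286],
       [ 0.9847,  0.1264, -0.1202, -0.1567],
       [-0.0069,  0.7168,  0.6972,  0.8552],
       [ 0.    ,  0.    ,  0.    ,  1.    ]])}
top {'fx': np.float64(538.5408), 'fy': np.float64(538.5408), 'cx': np.float64(321.6481), 'cy': np.float64(236.5299), 'pose': array([[ 2.8000e-02,  9.7540e-01, -2.1880e-01,  1.9680e-01],
       [-9.9960e-01,  2.8500e-02, -6.0000e-04, -1.5000e-02],
       [ 5.6000e-03,  2.1870e-01,  9.7580e-01,  1.5574e+00],
       [ 0.0000e+00,  0.0000e+00,  0.0000e+00,  1.0000e+00]])}
```

View pics/scene0.png

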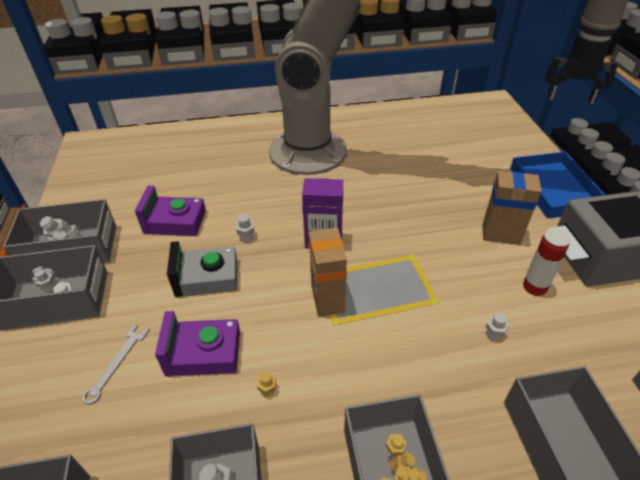

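View pics/top0.png

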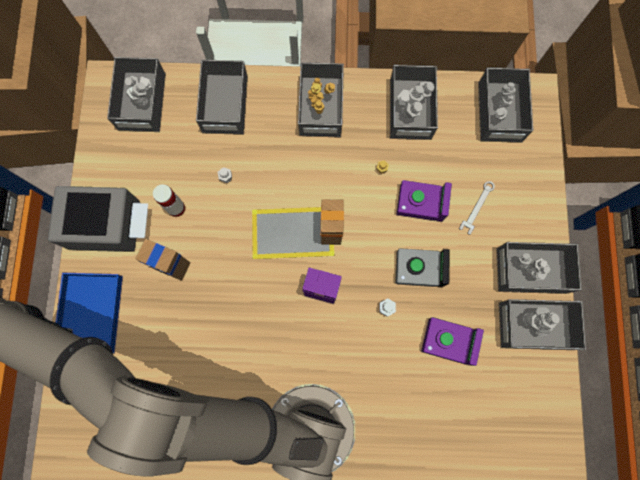

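The scene shows the orange-striped carton at about (330,275), with the bay to its right, which is world +y. The green-button grey console is at (208,265). In the top view the carton is at (332,222), the bay spans (255–332, 208–258) and the console is at (420,267). The purple carton at (322,285) stands near the carton. I'll measure these next.

```bash
cat > h.py <<'E'
import cv2,numpy as np
from bench import r
def ray(f,u,v):
    d=np.array([(u-f["cx"])/f["fx"],-(v-f["cy"])/f["fy"],-1.]);P=f["pose"];return P[:3,3],P[:3,:3]@d
def onz(f,u,v,z):
    o,d=ray(f,u,v);return o+d*(z-o[2])/d[2]
def proj(f,p):
    P=f["pose"];c=P[:3,:3].T@(np.array(p)-P[:3,3]);return np.array([f["cx"]+f["fx"]*c[0]/-c[2],f["cy"]-f["fy"]*c[1]/-c[2]])
def mask(f,lo,hi):return cv2.inRange(cv2.cvtColor(f["pixels"],cv2.COLOR_BGR2HSV),lo,hi)
def blobs(m,a=30):
    n,l,s,c=cv2.connectedComponentsWithStats(m)
    return [(s[i],c[i],l==i) for i in range(1,n) if s[i][4]>a]
E
python3 - <<'E'
from h import *
np.set_printoptions(precision=4,suppress=True)
T=r.grab_frame("top");S=r.grab_frame("scene")
for f,n in((T,"top"),(S,"scene")):
    for nm,lo,hi in(("yellow",(22,150,120),(34,255,255)),("green",(50,120,60),(75,255,255)),("orange",(5,200,120),(17,255,255))):
        for s,c,b in blobs(mask(f,lo,hi),25):
            if n=="top" and s[1]<140:continue
            print(n,nm,s,c)
            z={"yellow":0,"green":.05,"orange":.17}[nm]
            print("   c@z",onz(f,*c,z)[:2])
            if nm!="green":
                box=cv2.boxPoints(cv2.minAreaRect(np.argwhere(b)[:,::-1].astype(np.float32)));print([onz(f,*p,z)[:2].round(4).tolist() for p in box])
a=cv2.resize(T["pixels"][190:310,245:455],None,fx=3.8,fy=3.8,interpolation=cv2.INTER_CUBIC)
cv2.imwrite("pics/topc.png",a)
a=cv2.resize(S["pixels"][170:330,160:360],None,fx=3.75,fy=3.75,interpolation=cv2.INTER_CUBIC)
cv2.imwrite("pics/scenec.png",a)
E
```

```text
top yellow [252 207  82  52 776] [283.8235 235.3582]
   c@z [0.5462 0.0982]
[[0.6228, 0.1995], [0.6396, -0.041], [0.4897, -0.0501], [0.4737, 0.1855]]
top green [412 191  12  11 102] [417.598  195.8529]
   c@z [ 0.6646 -0.2908]
top green [410 259  14  13 139] [416.1583 264.8273]
   c@z [ 0.4603 -0.2844]
top green [440 333  13  12 119] [446.1345 338.4622]
   c@z [ 0.257  -0.3649]
top orange [ 25 194   7  17  34] [ 28.3235 200.8235]
   c@z [0.5826 0.7719]
[[0.5588, 0.7807], [0.6035, 0.7807], [0.6017, 0.7672], [0.5571, 0.7672]]
top orange [ 607  211   30  269 1249] [621.968  348.2482]
   c@z [ 0.2404 -0.7819]
[[0.6, -0.7747], [0.6019, -0.7897], [-0.0673, -0.7887], [-0.0689, -0.7751]]
top orange [ 17 234   9  25  47] [ 21.3617 245.7447]
   c@z [0.46   0.7722]
[[0.428, 0.7814], [0.4936, 0.7815], [0.4918, 0.7671], [0.4262, 0.7672]]
scene yellow [ 331  255  108   70 1005] [390.3463 292.002 ]
   c@z [0.5722 0.1007]
[[0.4882, -0.0409], [0.464, 0.2223], [0.6195, 0.1952], [0.6356, -0.0427]]
scene green [171 199  14  11 107] [177.4019 203.8505]
   c@z [ 0.2398 -0.3654]
scene green [203 252  17  14 177] [210.8701 258.6384]
   c@z [ 0.4459 -0.2841]
scene green [200 327  18  17 220] [208.2636 334.7273]
   c@z [ 0.6497 -0.291 ]
scene orange [312 240  30  10 184] [326.212  244.3533]
   c@z [ 0.5647 -0.042 ]
[[0.5558, -0.0693], [0.5556, -0.0122], [0.5739, -0.014], [0.574, -0.0704]]
scene orange [  0 248   5   8  28] [  1.8214 251.8214]
   c@z [ 0.4707 -0.6652]
[[0.459, -0.6718], [0.4604, -0.664], [0.4806, -0.6585], [0.4792, -0.6662]]
scene orange [316 272  30  10 182] [330.544  276.3242]
   c@z [ 0.6473 -0.0486]
[[0.6397, -0.0747], [0.6394, -0.0201], [0.6547, -0.0216], [0.6549, -0.0755]]
```

View pics/topc.png

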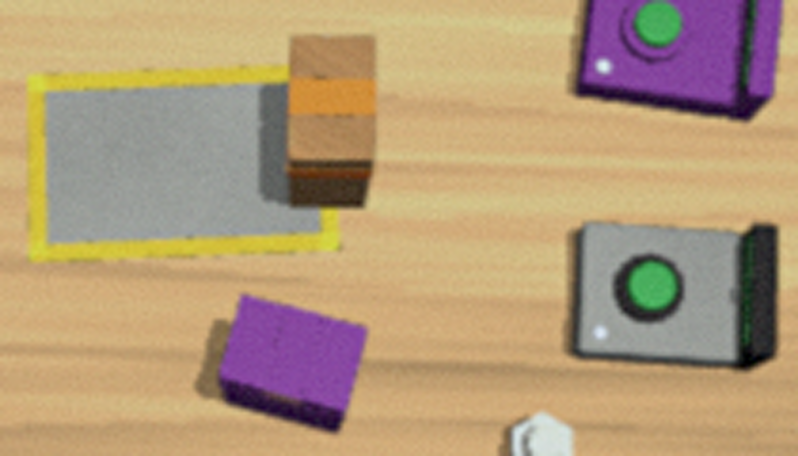

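View pics/scenec.png

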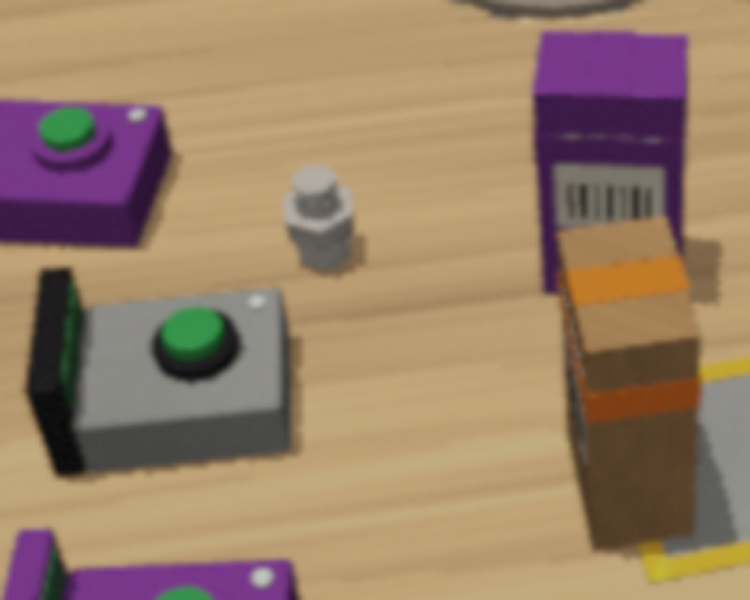

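The top crop shows the carton's top-face corners at (321.3,199.7), (343.7,199.7), (343.2,232.6) and (321,232.4) in full-frame pixels. The scene crop shows the same corners at (338,228), (308.5,232), (316,264) and (346,260). The label is on the −y side. I'll triangulate them.

Run:
```python
from h import *
np.set_printoptions(precision=4,suppress=True)
T=r.grab_frame("top");S=r.grab_frame("scene")
def tri(a,b):
    A=[];B=[]
    for f,p in((T,a),(S,b)):
        o,d=ray(f,*p);d/=np.linalg.norm(d);M=np.eye(3)-np.outer(d,d);A.append(M);B.append(M@o)
    return np.linalg.lstsq(np.vstack(A),np.hstack(B),rcond=None)[0]
t=lambda x,y:(245+x/3.8,190+y/3.8); s=lambda x,y:(160+x/3.75,170+y/3.75)
# far/near = +x/-x world ; L=+y
tc={"+x+y":t(290,37),"+x-y":t(375,37),"-x-y":t(373,162),"-x+y":t(289,161)}
sc={"+x+y":s(697,337),"+x-y":s(586,352),"-x-y":s(557,233),"-x+y":s(668,217)}
for k in tc: print(k,tri(tc[k],sc[k]),onz(T,*tc[k],.17)[:2],onz(S,*sc[k],.17)[:2])
for nm,p in(("near+y",t(30,262)),("far+y",t(30,75)),("near-y",t(339,248))):print("bay",nm,onz(T,*p,0)[:2])
m=blobs(mask(S,(22,150,120),(34,255,255)));q=np.argwhere(m[0][2])[:,::-1]
for e in((1,0),(-1,0),(0,1),(0,-1)):
    p=q[np.argmax(q@np.array(e))];print("S yellow",p,onz(S,*p,0)[:2])
print("button",tri((416.16,264.83),(210.87,258.64)))
for nm,p in(("purp",(240,297)),("purp",(366,328)),("purp-x",(340,410)),("purp-x",(222,380))):print(nm,onz(T,*t(*p),.17)[:2])
for nm,p in(("console",(583,224)),("c",(577,352)),("c",(740,362)),("c",(740,232))):print(nm,onz(T,*t(*p),.045)[:2])
print("fitting",onz(T,*t(541,435),.06)[:2])
```

```text
+x+y [ 0.6096 -0.0111  0.1671] [ 0.6089 -0.0104] [ 0.6121 -0.0125]
+x-y [ 0.611  -0.0698  0.1689] [ 0.6106 -0.0703] [ 0.6121 -0.0695]
-x-y [ 0.5209 -0.0706  0.1666] [ 0.52   -0.0707] [ 0.5244 -0.0709]
-x+y [ 0.5199 -0.0108  0.1672] [ 0.519  -0.0122] [ 0.523 -0.01 ]
bay near+y [0.4727 0.1858]
bay far+y [0.6221 0.1942]
bay near-y [ 0.4906 -0.0525]
S yellow [438 302] [0.6179 0.1955]
S yellow [331 317] [ 0.6153 -0.0416]
S yellow [333 324] [ 0.6337 -0.0407]
S yellow [411 255] [0.4718 0.1795]
button [ 0.4581 -0.2822  0.0626]
purp [0.4224 0.0187]
purp [ 0.4034 -0.0681]
purp-x [ 0.3469 -0.0516]
purp-x [0.365 0.029]
console [ 0.5058 -0.2349]
c [ 0.4086 -0.2302]
c [ 0.4046 -0.3513]
c [ 0.5031 -0.3533]
fitting [ 0.3448 -0.2016]
```

The measurements are consistent with the sizes given:

| Item | Measured |
|---|---|
| Carton centre | about (0.566, −0.041), yaw near 0 |
| Carton label face | y ≈ −0.0705 |
| Bay centre | about (0.556, 0.071) |
| Button top | about (0.458, −0.283) |

The carton should land with at least 14 mm to spare. First move: shut the fingers and go halfway to the pushing position.

>>> apply_moves --plan '[[[0,0,0.19,-0.72,-0.74,-0.05,1],[0,0,0.19,-0.72,-0.74,-0.05,1],[0,0,0.19,-0.72,-0.74,-0.05,1],[0,0,0.19,-0.72,-0.74,-0.05,1],[0,0,0.19,-0.72,-0.74,-0.05,1],[0,0,0.19,-0.72,-0.74,-0.05,1],[0,0,0.19,-0.72,-0.74,-0.05,1],[0,0,0.19,-0.72,-0.74,-0.05,1],[0,0,0.19,-0.72,-0.74,-0.05,1],[0,0,0.19,-0.72,-0.74,-0.05,1],[0,0,0.19,-0.72,-0.74,-0.05,1],[0,0,0.19,-0.72,-0.74,-0.05,1]]]' --force 20

```text
clock: 1.3
tcp_pos: [0.4099, 0.2414, 0.2517]
orientation: [1.487, 2.767, 0.001]
contact_force: [-0.2, 0.1, -0.1]
grip_width: -0.0001
```

>>> apply_moves --plan '[[[0,0,0.186,-1,-0.2,0,1],[0,0,0.186,-1,-0.2,0,1],[0,0,0.186,-1,-0.2,0,1],[0,0,0.186,-1,-0.2,0,1],[0,0,0.186,-1,-0.2,0,1],[0,0,0.186,-1,-0.2,0,1],[0,0,0.186,-1,-0.2,0,1],[0,0,0.186,-1,-0.2,0,1],[0,0,0.186,-1,-0.2,0,1],[0,0,0.186,-1,-0.2,0,1],[0,0,0.186,-1,-0.2,0,1],[0,0,0.186,-1,-0.2,0,1]]]'

```text
clock: 2.3
tcp_pos: [0.5657, -0.134, 0.2508]
orientation: [2.217, 2.226, -0.001]
contact_force: [-0.5, 0.7, 0.1]
grip_width: 0.0002
```

Tool x now points along world +y. Next I descend to z ≈ 0.148 and move close to the face.

>>> apply_moves --plan '[[[0,0,0,0,0,0.257,1],[0,0,0,0,0,0.257,1],[0,0,0,0,0,0.257,1],[0,0,0,0,0,0.257,1],[0,0,0,0.04,0,0.257,1],[0,0,0,0.08,0,0.257,1],[0,0,0,0.08,0,0.257,1]]]'

```text
clock: 2.88
tcp_pos: [0.5662, -0.0958, 0.1495]
orientation: [-2.207, -2.234, -0.004]
contact_force: [0.8, 0.5, 0.3]
grip_width: 0.0001
```

Run:
```python
from h import *
T=r.grab_frame("top");S=r.grab_frame("scene")
a=cv2.resize(T["pixels"][170:290,250:410],None,fx=3,fy=3);b=cv2.resize(S["pixels"][170:330,240:380],(420,480))
cv2.imwrite("pics/near.png",np.hstack([cv2.copyMakeBorder(a,0,120,0,0,0),b])[:,:800] if 0 else cv2.resize(np.hstack([cv2.copyMakeBorder(a,0,120,0,0,0),b]),(798,426)))
```

```text
(no output)
```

View pics/near.png

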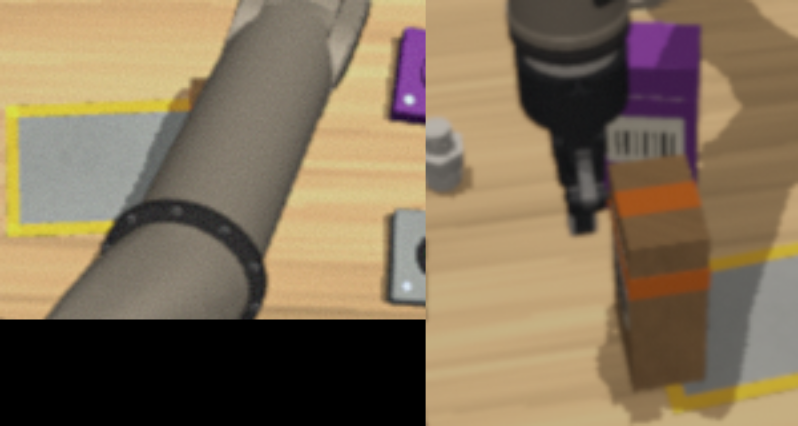

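The finger is just short of the label face at mid-width, and nothing has been touched. I'll push slowly in two parts, checking force between them.

>>> apply_moves --plan '[[[0,0,0,0.02,0,0,1],[0,0,0,0.04,0,0,1],[0,0,0,0.06,0,0,1],[0,0,0,0.08,0,0,1],[0,0,0,0.08,0,0,1]]]'

```text
clock: 3.4
tcp_pos: [0.5649, -0.0668, 0.1484]
orientation: [-2.212, -2.23, -0.001]
contact_force: [0.9, -2.9, -2.0]
grip_width: -0.0002
```

Run:
```python
from h import *
print(r.get_obs()["contact_force"])
S=r.grab_frame("scene")
cv2.imwrite("pics/tilt.png",cv2.resize(S["pixels"][170:330,240:400],(600,600)))
```

```text
[ 0.89791837 -2.89879618 -2.01579231]
```

View pics/tilt.png

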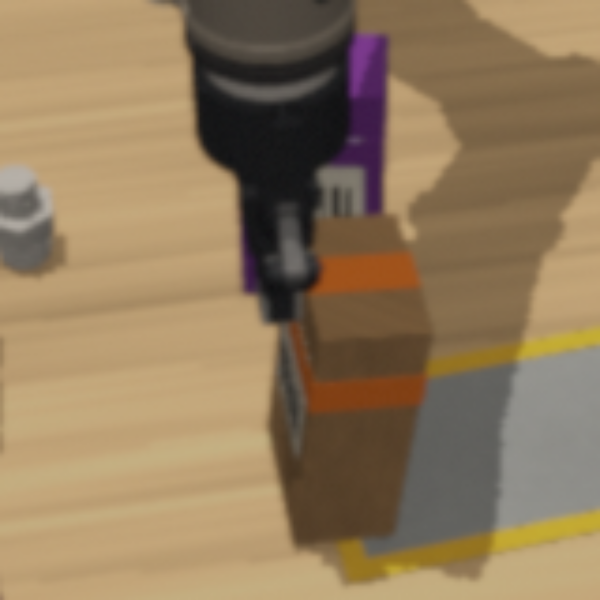

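The carton is tilting about its foot edge: the lower corners stay at about (317,315) and (345,314), and the force is about 3 N. I'll carry on past the balance point.

>>> apply_moves --plan '[[[0,0,0,0.02,0,0,1],[0,0,0,0.04,0,0,1],[0,0,0,0.06,0,0,1],[0,0,0,0.08,0,0,1],[0,0,0,0.1,0,0,1],[0,0,0,0.115,0,0,1],[0,0,0,0.115,0,0,1],[0,0,0,0.115,0,0,1],[0,0,0,0.115,0,0,1],[0,0,0,0.115,0,0,1]]]'

```text
clock: 4.28
tcp_pos: [0.5644, -0.0239, 0.1485]
orientation: [2.216, 2.227, -0.0]
contact_force: [0.1, -0.8, -0.7]
grip_width: 0.0
```

Run:
```python
from h import *
S=r.grab_frame("scene")
cv2.imwrite("pics/fall.png",cv2.resize(S["pixels"][170:350,260:460],(660,594)))
```

```text
(no output)
```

View pics/fall.png

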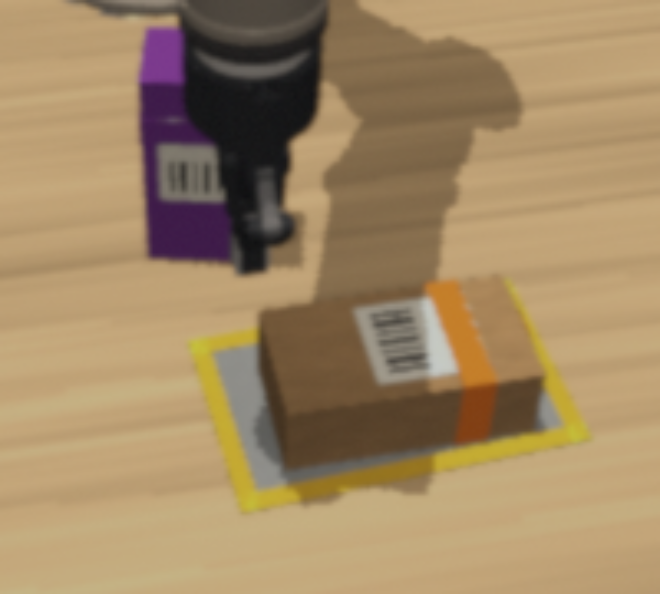

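The carton lies flat with its label up, inside the border. Its near bottom edge runs from (346,312) to (423,300) in full-frame pixels. I'll move over the button while it settles.

>>> apply_moves --plan '[[[0,0,0,-0.647,-0.265,0,1],[0,0,0,-0.647,-0.265,0,1],[0,0,0,-0.647,-0.265,0,1],[0,0,0,-0.647,-0.265,0,1],[0,0,0,-0.647,-0.265,0,1],[0,0,0,-0.647,-0.265,0,1],[0,0,0,-0.647,-0.265,0,1],[0,0,0,-0.647,-0.265,0,1],[0,0,0,-0.647,-0.265,0.12,1],[0,0,0,-0.647,-0.265,0.15,1],[0,0,0,-0.647,-0.265,0.15,1]]]'

```text
clock: 5.25
tcp_pos: [0.4574, -0.2815, 0.0852]
orientation: [-2.212, -2.223, 0.004]
contact_force: [-0.7, 0.5, -0.3]
grip_width: -0.0
```

Run:
```python
from h import *
np.set_printoptions(precision=4,suppress=True)
print(r.get_obs()["contact_force"],r.get_obs()["tcp_pos"])
S=r.grab_frame("scene");T=r.grab_frame("top")
C=np.array([.556,.071]);u=np.array([-.06,.998]);v=np.array([-.998,-.06])
for p in((346.4,311.8),(422.7,300.3)):
    q=onz(S,*p,0)[:2];print("foot corner",q,"bay",(q-C)@u,(q-C)@v)
a=cv2.resize(S["pixels"][200:320,140:260],(480,480));b=cv2.resize(T["pixels"][190:280,240:350],(587,480))
cv2.imwrite("pics/btn.png",cv2.resize(np.hstack([a,b]),(800,360)))
```

```text
[-0.7213  0.4859 -0.2727] [ 0.4574 -0.2815  0.0852]
foot corner [ 0.6078 -0.0066] bay -0.08050540915729669 -0.04705442616655267
foot corner [0.6074 0.1642] bay 0.0898929262348888 -0.05688318016374558
```

View pics/btn.png

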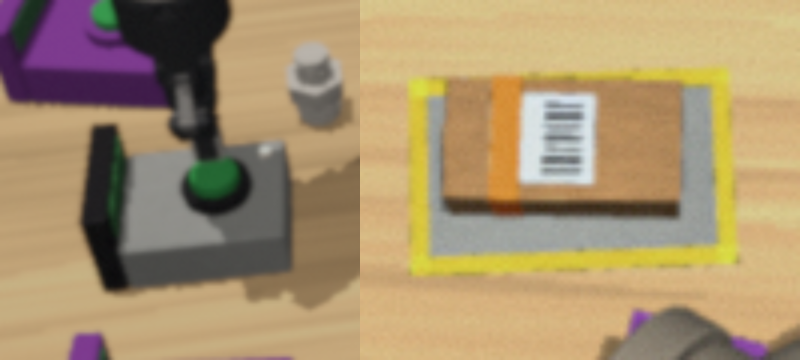

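The carton's measured corners are at −0.081 to 0.090 (limit 0.122) and up to 0.057 (limit 0.077) in the bay frame. The finger is over the button. I'll press down gently.

>>> apply_moves --plan '[[[0,0,0,0,0,0.02,1],[0,0,0,0,0,0.04,1],[0,0,0,0,0,0.055,1],[0,0,0,0,0,0.065,1],[0,0,0,0,0,0.065,1]]]'

```text
clock: 5.77
tcp_pos: [0.4605, -0.2827, 0.0623]
orientation: [2.214, 2.228, 0.001]
contact_force: [0.1, 0.2, 4.4]
grip_width: 0.0001
```

>>> apply_moves --plan '[[[0,0,0,0,0,0.005,1],[0,0,0,0,0,0.01,1],[0,0,0,0,0,0.012,1],[0,0,0,0,0,0.012,1]]]'

```text
clock: 6.1
tcp_pos: [0.4607, -0.2827, 0.0606]
orientation: [2.215, 2.227, 0.005]
contact_force: [-7.3, 6.3, 33.4]
grip_width: 0.0002
```

The force rose to 33 N, so the button is on its stop. I'll check numerically that the green cap dropped, then release.

```bash
cat > g.py <<'E'
from h import *
S=r.grab_frame("scene");m=mask(S,(50,120,40),(75,255,255))
for s,c,b in blobs(m[240:285,190:235],20):
    q=np.argwhere(b);print(s,c.round(2),"bottom rows",[(x+190,q[q[:,1]==x][:,0].max()+240) for x in range(s[0],s[0]+s[2],3)])
cv2.imwrite("pics/g.png",cv2.resize(S["pixels"][235:290,180:240],(600,550),interpolation=cv2.INTER_CUBIC))
E
python3 g.py
```

```text
[13 14 17 13 74] [22.03 21.68] bottom rows [(203, np.int64(262)), (206, np.int64(265)), (209, np.int64(265)), (212, np.int64(265)), (215, np.int64(264)), (218, np.int64(263))]
```

View pics/g.png

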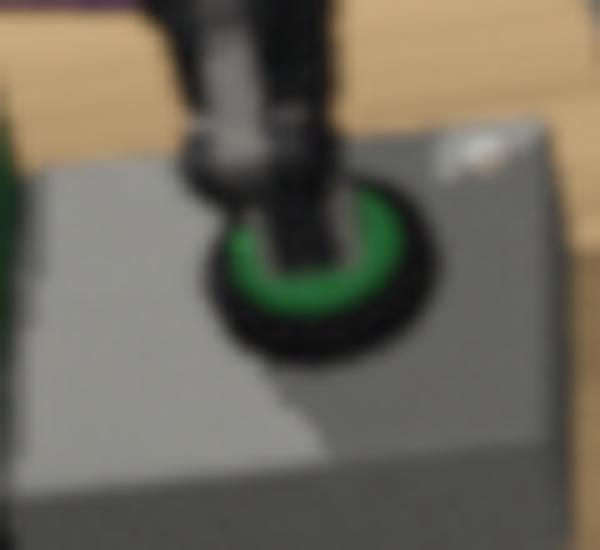

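>>> apply_moves --plan '[[[0,0,0,0,0,-0.02,1],[0,0,0,0,0,-0.05,1],[0,0,0,0,0,-0.1,1],[0,0,0,0,0,-0.18,1],[0,0,0,0,0,-0.25,1],[0,0,0,0,0,-0.25,1],[0,0,0,0,0,-0.25,1]]]'

```text
clock: 6.73
tcp_pos: [0.4606, -0.2831, 0.1593]
orientation: [2.213, 2.226, 0.002]
contact_force: [0.2, -0.0, -0.2]
grip_width: -0.0003
```

```bash
python3 g.py; python3 -c "
from h import *
print(r.get_obs()['contact_force'])"
```

```text
[ 13  13  17  13 186] [21.04 18.94] bottom rows [(203, np.int64(262)), (206, np.int64(264)), (209, np.int64(265)), (212, np.int64(265)), (215, np.int64(264)), (218, np.int64(262))]
[-0.94325779  1.15974369 -0.06856351]
```

Run:
```python
from h import *
S=r.grab_frame("scene");m=mask(S,(50,120,40),(75,255,255))[240:285]
print("released top rows",[(x,int(np.argwhere(m[:,x])[:,0].min()+240)) for x in (204,206,214,215,216,217,218,219) if m[:,x].any()])
cv2.imwrite("pics/g2.png",cv2.resize(S["pixels"],(640,480)))
```

```text
released top rows [(204, 256), (206, 254), (214, 253), (215, 253), (216, 254), (217, 254), (218, 254), (219, 255)]
```

View pics/g2.png

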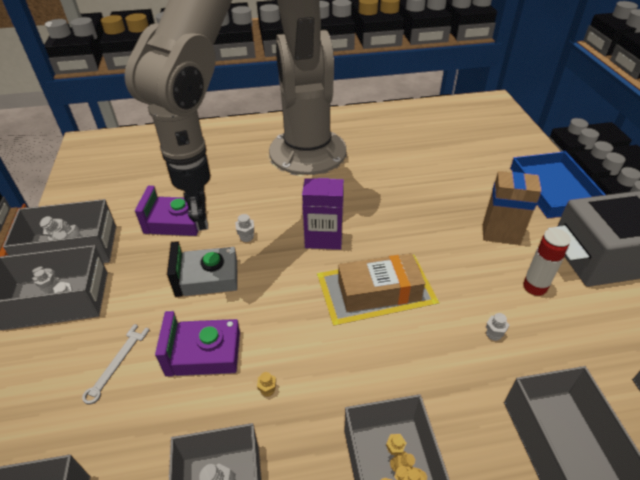

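The bench is undisturbed. The cap's shift is near pixel level, so I'll press once more, save the frame and compare it numerically with the other two.

>>> apply_moves --plan '[[[0,0,0,0,0,0.08,1],[0,0,0,0,0,0.16,1],[0,0,0,0,0,0.22,1],[0,0,0,0,0,0.24,1],[0,0,0,0,0,0.25,1],[0,0,0,0,0,0.252,1],[0,0,0,0,0,0.252,1]]]'

```text
clock: 7.42
tcp_pos: [0.4579, -0.2814, 0.0601]
orientation: [-2.212, -2.221, -0.005]
contact_force: [-16.7, 13.1, 57.4]
grip_width: -0.0003
```

Run:
```python
from h import *
S=r.grab_frame("scene")["pixels"];cv2.imwrite("pics/pressed.png",S)
for n in("scene0","g2","pressed"):
    a=cv2.imread(f"pics/{n}.png").astype(int)
    g=(a[...,1]-np.maximum(a[...,0],a[...,2]))
    print(n);
    for x in (204,216,217,218): print(x,g[248:270,x].tolist())
print(r.get_obs()["contact_force"],r.get_obs()["tcp_pos"])
```

```text
scene0
204 [-26, -16, -3, 0, 1, 5, 20, 42, 61, 69, 70, 68, 63, 54, 40, 26, 11, 3, -1, -1, -1, -1]
216 [-14, -4, 1, 5, 29, 58, 69, 71, 73, 72, 72, 68, 63, 48, 38, 31, 16, 3, -2, 0, -1, 1]
217 [-12, -2, 0, 2, 12, 40, 62, 68, 70, 69, 68, 60, 51, 39, 31, 23, 7, -1, -1, -2, 1, 0]
218 [-10, -2, -1, 0, 2, 16, 42, 57, 61, 60, 56, 45, 35, 27, 18, 9, 1, -2, 0, -2, -1, 0]
g2
204 [-27, -16, -4, 0, 0, 5, 19, 42, 63, 70, 72, 70, 65, 56, 43, 27, 13, 1, -2, -2, 0, 0]
216 [-15, -4, 0, 3, 15, 37, 49, 52, 52, 52, 51, 51, 48, 43, 37, 32, 22, 5, -1, -1, -3, 0]
217 [-13, -3, 0, 1, 5, 24, 43, 49, 51, 51, 49, 46, 41, 37, 32, 25, 10, 0, -1, -2, -2, -1]
218 [-11, -2, 0, 0, 1, 9, 28, 40, 43, 44, 42, 37, 33, 28, 21, 11, 4, -1, 0, -1, 0, 0]
pressed
204 [-4, -4, -3, -2, -1, -2, -1, 0, 8, 25, 36, 46, 46, 47, 43, 32, 17, 3, -1, -2, 0, 0]
216 [-17, -5, -1, 0, -1, 2, 10, 18, 21, 20, 19, 17, 26, 40, 46, 41, 25, 6, 0, -2, -1, -1]
217 [-16, -4, -1, 0, 0, 1, 16, 33, 42, 43, 42, 41, 43, 45, 41, 32, 12, 1, 0, -1, 0, -1]
218 [-16, -2, 0, 0, 0, 0, 9, 27, 39, 44, 47, 46, 45, 39, 28, 15, 3, -2, -1, -1, -1, -1]
[-17.27076192  13.60440201  57.36328654] [ 0.45792367 -0.28133014  0.06012787]
```

>>> apply_moves --plan '[[[0,0,0,0,0,-0.02,1],[0,0,0,0,0,-0.05,1],[0,0,0,0,0,-0.1,1],[0,0,0,0,0,-0.18,1],[0,0,0,0,0,-0.25,1],[0,0,0,0,0,-0.25,1],[0,0,0,0,0,-0.25,1]]]'

```text
clock: 8.05
tcp_pos: [0.4606, -0.283, 0.158]
orientation: [2.213, 2.227, 0.001]
contact_force: [-0.0, 0.2, -0.4]
grip_width: 0.0001
```

When pressed, the cap edge sits 1–2 px lower (full travel should give about 1.8 px), at 57 N against the 5 N needed. Released, its profile matches the starting picture. Nothing is being touched, so I'm handing in.

Run:
```python
from h import *
a=cv2.imread("pics/g2.png").astype(int);b=r.grab_frame("scene")["pixels"].astype(int)
print("carton area change",np.abs(a-b)[250:325,315:440].mean(), "force",r.get_obs()["contact_force"])
g=b[...,1]-np.maximum(b[...,0],b[...,2]);print(g[248:268,204].tolist())
print(r.hand_in())
```

```text
carton area change 0.3810488888888889 force [-0.19006995  1.04623253 -0.64030898]
[-27, -17, -3, 0, 1, 6, 20, 42, 63, 71, 71, 69, 65, 56, 43, 28, 12, 1, -1, -3]
the job is handed in; nothing more can be done
None
```

The job is done and handed in. The orange-striped carton is lying in the bay, and the button has been pressed and is back up. Handing in gives no verdict, so this rests on my own checks.

- **Push:** I pushed the carton over with the shut fingertips at about 148 mm height on its label side. It fell flat with the label up. The two bottom corners I could see measure from −0.081 to 0.090 m along the bay (limit ±0.122) and at most 0.057 m across it (limit ±0.077). The other two follow from the carton's size.
- **Button:** I pressed the green button twice, to 33 N and then 57 N; full travel needs about 5 N. The second press was only to confirm the travel.
- **Button travel check:** My first camera check of the cap's lower edge showed no change and could not tell. In the second-press picture, the cap's upper edge sat 1–2 pixels lower, where full travel should give about 1.8. Part of the cap was hidden by the finger, so the force is the stronger evidence.
- **Final state:** After release the cap looks the same as at the start. The carton did not move between the two presses and the hand-in. The force reading on the tool was about 1 N, its usual level in free air. The other things on the bench looked undisturbed in the last picture I viewed, which was taken between the two presses.
- **Pictures:** I viewed 10 pictures in all.

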